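# Draw the TV remote out through the lid of the storage box

### The arm

A 6-joint arm with a two-finger parallel gripper is mounted at the origin on the work surface. World frame = base frame: x ahead of the robot, y to its left, z up, the work surface at z = 0. Lengths are in m, angles in rad, forces in N, time in s.
With the tool pointing down it reaches from about 0.225 to 0.875 m from the base axis. Payload 3.4 kg.
Tool frame: the origin (TCP) lies midway between the tips of the shut fingers; the grasp point (between the pads) lies 19 mm behind it (manip.grasp_offset is the distance from the TCP to the grasp point, in m); x points along the fingers, y is the direction in which the jaws open and shut, and the axes are right-handed (so a half turn about x gives the same grasp; the last joint's range is limited). The gripper opens to 85 mm and grips with 20 to 120 N. Pads are 22 mm wide; open, the fingers measure 114 mm over their backs; the gripper's body (76 mm by 85 mm) begins 54 mm behind the grasp point. The pads swing forward as they close: fully open they stand 13 mm farther back than shut.
Start: joints at [-1.373, 0.276, 1.505, -0, 1.361, -0.121], TCP at [0.18, -0.546, 0.231] pointing down, gripper open.
Joint ranges: [-2.89, 2.89], [-0.75, 2.08], [0.22, 2.7], [-1.18, 4.32], [0.11, 2.71], [-2.7, 2.7]. Speed limits (rad/s): [2.57, 2.57, 3.14, 3.14, 3.14, 3.14].

### API

Orientations are given as a unit quaternion [w, x, y, z].
In Python, from rig import manip gives the robot as it stands.
- The arm moves only by the shell command python3 -m creep 'ROWS' [OPENING] [FORCE]. ROWS is a JSON object of lists of equal length, an entry for each row: "delta_pos": the shift along the tool's x, y, z in cm, a list of three; "dr": the turn, a rotation vector about the tool's x, y, z in rad, a list of three. In form: {"delta_pos": [[dx, dy, dz], ...], "dr": [[rx, ry, rz], ...]}. A call has 1 to 10 rows; each row is the pose to reach, as a shift and turn from the pose commanded when the call began, along the tool's axes at that moment; what a row does not reach only later rows make up. A row lasts 1/10 s, in which the tool goes at most 50 mm and 8.59 degrees, less where a joint would pass 70% of its speed; a pose out of reach is approached as far as the arm can. A call with a gripper value outside its range is refused whole. OPENING is the opening, from -1 (shut) to 1 (fully open), set as the call begins (- or left out, the last holds). The fingers move at their own pace and stop on an object; FORCE is the grip in N (left out, the last holds). Time passes only in rows, so rows that repeat a pose let the fingers close. It gives the time, the measured TCP pose, the force and the opening at its end, in the units of the state.
- manip.get_state(): the state, without advancing time (a new reading comes with each control period).
- manip.get_image(name): name is "scene" or "side" or "wrist"; returns a dict with "pixels" (400x640x3 uint8, blue, green, red), "depth" (400x640 float32, m along the optical axis (not along the pixel's ray), 0 where there is no reading), "intrinsics" (3x3 intrinsics, pixels), "rvec" (rotation vector, rad) and "tvec" (3), from world to camera coordinates, as OpenCV has them. Camera axes: x right, y down, z forward; pixel columns grow to the right and rows downward; lengths in m; the calibration is good to about 2 mm. A picture is of the moment at which its call begins.
- manip.sign_off(): hands the job in, once; it reports no verdict.
The state is a dict: "clock": time; "qpos": joint angles; "qd": joint speeds; "effort": joint torques, N m; "position": TCP position; "ee_rot": TCP orientation; "contact_force": force on the tool from outside, world axes, zero at the start; "moment": the same for the moment, N m; "width": finger opening in m.
Only numpy, scipy, OpenCV 4.12 (cv2) and the standard library are available. Lean on these libraries where they do the work, as an engineer would, in place of code of your own. Each camera call takes 0.05 s, during which the arm holds its last target. There are 200 camera calls.

### The job

The long black TV remote has ended up inside the white storage box, and the opening in the lid is too short for it to come out flat. First take the small jar off the remote and stand it upright in the one empty bay of the organiser tray, then grip the remote, tilt it so that one end comes up through the opening first, draw it out and finish while holding it still in the gripper, all of it at least 10 cm above the lid. Leave the note block, the tin, the mouse and the white remote where they are.

Things in the scene. Friction and masses are not known exactly. Their poses are not given: they have to be found in the camera images.
- box: fixed white storage box, 208 (x) x 140 (y) x 52 mm high, with walls, floor and lid 4 mm thick, so inside it is 200 x 132 x 44 mm high. The lid is fixed and has one rectangular opening, 146 (x) x 124 (y) mm, centred: the lid leaves a lip 27 mm deep over each x end of the inside and 4 mm over each side. Origin: centre of the underside, on the table; z up, x along the long side
- opening (a point): centre of the opening in the lid of the box, level with the lid's top face (52 mm above the table)
- remote: black TV remote, a rigid bar 164 (x) x 36 (y) x 16 mm (z), 0.09 to 0.18 kg, lying flat on the floor of the box about parallel to its long side, partly beneath one or both end lips. Origin: centre of its underside; x along its length, z up through its keys. It is 18 mm longer than the opening; slid towards one end wall and tilted about that end it comes out
- remote_end_a (a point): centre of the +x end face of the remote, 82 mm from its middle, 8 mm above its underside
- remote_end_b (a point): centre of the -x end face of the remote, 82 mm from its middle, 8 mm above its underside
- jar: small round amber glass jar with a metal cap, 44 mm in diameter, 60 mm high, about 0.12 kg, standing upright on top of the remote so that it sticks out through the opening. Origin: centre of its underside; z up
- tray: fixed grey organiser tray, 62 (x) x 180 (y) mm, 24 mm high, floor 4 mm thick, with three square bays 56 x 56 mm in a row along its y (bay centres at y = -59, 0 and +59 mm). Origin: centre of the underside; z up. Two bays are taken, by the note block and the tin; one is empty
- pad: thin cork disc, 40 mm in diameter, 2 mm thick, fixed on the floor at the centre of the empty bay (its top is 6 mm above the table). Origin: centre of its underside; the jar stands on it
- notes: bystander: square white note block 40 x 40 x 42 mm high, standing in a bay of the tray. Origin: centre of the underside
- tin: bystander: plain steel tin, 42 mm in diameter, 40 mm high, standing in a bay of the tray. Origin: centre of the underside
- mouse: bystander: white computer mouse, 98 x 56 x 29 mm high, on the table on the robot's right of the box. Origin: centre of the underside
- white_remote: bystander: white remote control, 150 x 40 x 18 mm, on the table beyond the box and tray. Origin: centre of the underside; x along its length
Mind the look-alikes: they are no part of the job. There is more than one size of the pad; the job needs the smallest.

How it is judged:
By the outcome, as a careful person would: the job done as asked, in the order asked, and still so for the second after the job is handed in, while the arm keeps its last pose, push and grip.
It also fails if it takes over 48 s, if anything falls off the work surface, if the arm or the gripper's body presses on something with over 40 N, if the wrist force passes 120 N, or if a joint passes its speed limit or range.

## Working session

There is one attempt and no reset: what is moved stays moved. The work goes in short steps, Python scripts to look and compute and a shell command to move; the robot and the scene stay as the last step left them, time stands still between calls to the robot, and variables do not carry over. Pictures are saved under pics/ and viewed, about 8 in all and at most 12, crops included, and the job is handed in when it is done.

```bash
mkdir -p pics; ls; cat > h.py <<'E'
import numpy as np, cv2
from rig import manip
from scipy.spatial.transform import Rotation as R
def cap(n):
    d=manip.get_image(n); Rm=cv2.Rodrigues(np.array(d['rvec'],float))[0]; t=np.array(d['tvec'],float).ravel(); K=np.array(d['intrinsics'])
    return d['pixels'],d['depth'],K,Rm,t
def cloud(c):
    im,D,K,Rm,t=c; v,u=np.mgrid[:D.shape[0],:D.shape[1]]
    P=np.stack([(u-K[0,2])/K[0,0]*D,(v-K[1,2])/K[1,1]*D,D],-1)
    W=(P-t)@Rm; W[D<=0]=np.nan; return W
def onplane(c,u,v,z):
    im,D,K,Rm,t=c; r=Rm.T@np.array([(u-K[0,2])/K[0,0],(v-K[1,2])/K[1,1],1]); o=-Rm.T@t
    return o+r*(z-o[2])/r[2]
def st():
    s=manip.get_state(); return s
E
python3 - <<'E'
from h import *
import pickle
s=st(); print({k:np.round(v,3) for k,v in s.items()}, manip.grasp_offset)
cs={n:cap(n) for n in('scene','side','wrist')}
pickle.dump(cs,open('c0.pkl','wb'))
for n,c in cs.items(): cv2.imwrite(f'pics/{n}0.png',c[0]); print(n,-c[3].T@c[4])
E
```

```text
pics
{'clock': np.float64(0.0), 'qpos': array([-1.373,  0.277,  1.506, -0.   ,  1.361, -0.121]), 'qd': array([ 0.001, -0.001, -0.   ,  0.   ,  0.   , -0.001]), 'effort': array([-1.0000e-03, -4.1677e+01, -2.4581e+01, -1.0000e-03,  1.1000e-02,
        0.0000e+00]), 'position': array([ 0.18 , -0.545,  0.23 ]), 'ee_rot': array([-0.112, -0.698, -0.113,  0.698]), 'contact_force': array([ 0.041,  0.209, -0.39 ]), 'moment': array([ 0.026, -0.053, -0.053]), 'width': np.float64(0.085)} 0.0187
scene [1.61872163 0.06280444 0.9532491 ]
side [0.06795027 0.57709282 0.94757469]
wrist [ 0.25083066 -0.52341856  0.37175662]
```

View pics/scene0.png

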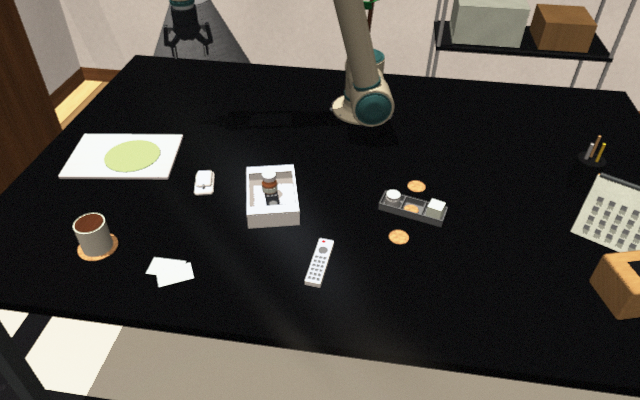

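View pics/side0.png

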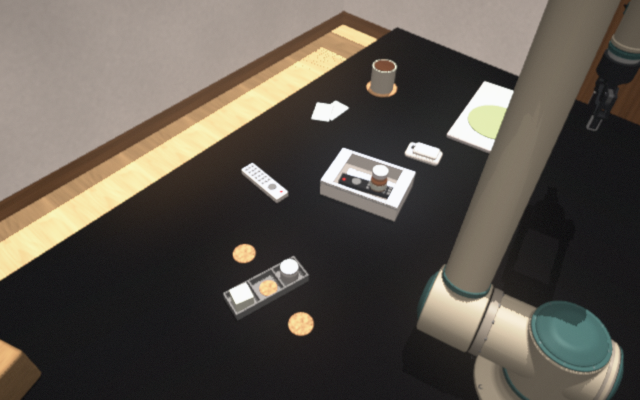

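The scene view shows the box at (272,195) with the jar at (270,182), and the tray at (413,207). In the side view they are at (367,183), (379,175) and (267,287). There are three cork discs, in side pixels: (244,253) and (300,323) on the bare table, both larger, and (268,287) in the tray's middle bay between the note block and the tin. The third one fits the description, so I'll measure it and check it in a crop.

```bash
python3 - <<'E'
from h import *
import pickle
cs=pickle.load(open('c0.pkl','rb'))
for n in('scene','side'):
    c=cs[n]; W=cloud(c); im=c[0]; hsv=cv2.cvtColor(im,cv2.COLOR_BGR2HSV); z=W[...,2]
    print('==',n)
    # box lid
    win={'scene':(235,155,310,235),'side':(312,140,422,222)}[n]
    m=np.zeros(z.shape,bool); m[win[1]:win[3],win[0]:win[2]]=1
    lid=m&(z>.044)&(z<.060)&(hsv[...,1]<60)&(im.min(2)>110)
    r=cv2.minAreaRect(W[lid][:,:2].astype(np.float32)*1000); print('lid',lid.sum(),r, np.median(z[lid]))
    jar=m&(z>.066); P=W[jar]; print('jar',jar.sum(),'zmax',np.percentile(P[:,2],98),P.mean(0)); top=P[P[:,2]>np.percentile(P[:,2],98)-.008]; print(' top',cv2.minEnclosingCircle(top[:,:2].astype(np.float32)*1000),len(top))
    blk=m&(im.max(2)<70)&(z>.012)&(z<.03); P=W[blk]; print('remote',len(P), cv2.minAreaRect(P[:,:2].astype(np.float32)*1000),np.median(P[:,2]))
    tw={'scene':(370,180,455,232),'side':(215,250,318,322)}[n]
    m=np.zeros(z.shape,bool); m[tw[1]:tw[3],tw[0]:tw[2]]=1
    t=m&(z>.02)&(z<.027); print('tray',t.sum(),cv2.minAreaRect(W[t][:,:2].astype(np.float32)*1000))
    hi=(m&(z>.036)).astype(np.uint8); k,l,s,_=cv2.connectedComponentsWithStats(hi)
    for i in range(1,k):
        if s[i,4]>30: print(' obj',s[i],np.nanmedian(W[l==i],0))
    o=((hsv[...,0]>5)&(hsv[...,0]<25)&(hsv[...,1]>80)&(im.max(2)>120)).astype(np.uint8)
    k,l,s,ce=cv2.connectedComponentsWithStats(o)
    for i in range(1,k):
        if 30<s[i,4]<900: print(' cork',s[i],np.round(np.nanmedian(W[l==i],0),3),cv2.minEnclosingCircle(W[l==i][:,:2].astype(np.float32)*1000)[1]*2)
s=cs['side'][0]
a=cv2.resize(s[230:345,205:325],None,fx=3.3,fy=3.3,interpolation=cv2.INTER_CUBIC); b=cv2.resize(s[140:225,310:425],(396,380),interpolation=cv2.INTER_CUBIC); a=cv2.resize(a,(396,380))
cv2.imwrite('pics/crop1.png',np.hstack([a,b]))
E
```

```text
== scene
lid 1033 ((554.2614135742188, -212.93397521972656), (215.78704833984375, 141.51202392578125), 14.477005004882812) 0.0519051474376271
jar 153 zmax 0.08315234582826668 [ 0.53308152 -0.22340297  0.07759942]
 top ((528.1530151367188, -222.1009063720703), 23.3565616607666) 119
remote 68 ((559.2769775390625, -212.42315673828125), (48.45670700073242, 33.42418670654297), 19.57929801940918) 0.02046086378483164
tray 300 ((531.9221801757812, 183.62405395507812), (180.19358825683594, 70.56919860839844), 75.19943237304688)
 obj [387 190  14  12 124] [0.52150278 0.12582911 0.04375647]
 obj [427 199  19  14 180] [0.55129376 0.24281764 0.04538736]
 cork [538   4  59  22 882] [-1.099  0.951  0.   ] 538.480224609375
 cork [596 145   9  17  34] [0.351 0.688 0.132] 11.429041862487793
 cork [262 181  13   7  48] [ 0.544 -0.226  0.055] 90.22152709960938
 cork [407 180  19  12 176] [0.417 0.195 0.003] 64.06977844238281
 cork [404 205  15   8  85] [0.527 0.183 0.006] 53.63414001464844
 cork [389 230  20  14 234] [0.641 0.148 0.003] 56.584712982177734
 cork [ 77 234  41  27 282] [ 0.825 -0.603  0.00
[... 440 characters left out ...]
461 ((535.5916748046875, 185.42315673828125), (180.82801818847656, 65.20655059814453), 74.88043975830078)
 obj [280 259  18  16 222] [0.51982671 0.12906653 0.04278813]
 obj [229 282  25  24 347] [0.54570384 0.24786252 0.04477023]
 cork [375  60  19  11 126] [ 0.802 -0.611  0.084] 68.51914978027344
 cork [366  81  31  16 154] [ 0.779 -0.594  0.   ] 108.94854736328125
 cork [372 177  15   7  39] [ 0.52  -0.207  0.051] 37.81254196166992
 cork [233 244  23  19 355] [0.644 0.151 0.001] 57.7028923034668
 cork [259 281  18  15 203] [0.534 0.183 0.005] 48.37356185913086
 cork [288 312  26  24 491] [0.422 0.198 0.001] 58.150325775146484
 cork [  0 340  22  38 461] [0.731 0.631 0.099] 73.9764633178711
```

View pics/crop1.png

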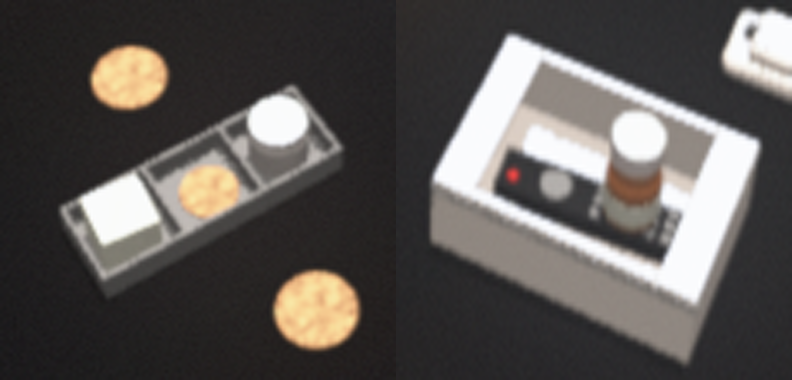

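The crop confirms it: the smallest cork disc is in the empty middle bay (crop (210,190)), with the note block and tin on either side. The remote's near end is tucked under the near lip, and its far end (red LED, crop (513,175)) is clear of the other lip.

```bash
cat >> h.py <<'E'
def goal(pos,jaw_deg,tilt=0,about=None):
    """tool down, jaws along world angle jaw_deg (mod 180, nearest); prints shift cm & rotvec in tool axes"""
    s=st(); q=s['ee_rot']; R0=R.from_quat([q[1],q[2],q[3],q[0]]).as_matrix(); best=None
    for k in (0,180):
        a=np.radians(jaw_deg+k); x=np.array([0,0,-1.]); y=np.array([np.cos(a),np.sin(a),0]); Rg=np.c_[x,y,np.cross(x,y)]
        rv=R.from_matrix(R0.T@Rg).as_rotvec()
        if best is None or np.linalg.norm(rv)<np.linalg.norm(best): best=rv
    d=R0.T@(np.array(pos)-s['position'])*100
    print('dpos',np.round(d,2),'dr',np.round(best,3),'rows>=',np.ceil(max(np.linalg.norm(d)/5,np.linalg.norm(best)/.15)))
    return R0
E
python3 - <<'E'
from h import *
print(goal([.530,-.220,.150],104.7).round(3))
s=st();print(s['clock'])
E
```

```text
dpos [  8.1  -19.94 -43.43] dr [ 0.062 -0.     0.001] rows>= 10.0
[[-0.     0.313 -0.95 ]
 [ 0.001 -0.95  -0.313]
 [-1.    -0.001 -0.   ]]
0.15
```

```bash
python3 -m creep '{"delta_pos":[[2,-5,-11],[4,-10,-22],[6,-15,-33],[8.1,-19.9,-43.4],[8.1,-19.9,-43.4],[8.1,-19.9,-43.4],[8.1,-19.9,-43.4],[8.1,-19.9,-43.4],[8.1,-19.9,-43.4],[8.1,-19.9,-43.4]],"dr":[[0.06,0,0],[0.06,0,0],[0.06,0,0],[0.06,0,0],[0.06,0,0],[0.06,0,0],[0.06,0,0],[0.06,0,0],[0.06,0,0],[0.06,0,0]]}' 0.41 30
python3 -m creep '{"delta_pos":[[0,0,0],[0,0,0],[0,0,0]],"dr":[[0,0,0],[0,0,0],[0,0,0]]}'
python3 - <<'E'
from h import *
c=cap('wrist'); cv2.imwrite('pics/w1.png',c[0]); W=cloud(c); z=W[...,2]
import pickle; pickle.dump(c,open('w1.pkl','wb'))
s=st(); print(s['position'],s['width'],s['clock'])
goal([.530,-.220,.036],104.7)
near=np.hypot(W[...,0]-.53,W[...,1]+.22)<.05
t=near&(z>.066)&(z<.09); print('jar',t.sum(),np.nanmedian(z[t]),cv2.minEnclosingCircle(W[t][:,:2].astype(np.float32)*1000))
l=(z>.046)&(z<.057)&(c[0].min(2)>110)&(np.hypot(W[...,0]-.556,W[...,1]+.21)<.14); print('lid',cv2.minAreaRect(W[l][:,:2].astype(np.float32)*1000))
E
```

```text
clock: 1.15
position: [0.5317, -0.2183, 0.1494]
ee_rot: [-0.092, -0.701, -0.092, 0.701]
contact_force: [0.3, 0.1, -0.0]
width: 0.06
clock: 1.45
position: [0.5293, -0.2217, 0.1503]
ee_rot: [-0.091, -0.701, -0.091, 0.701]
contact_force: [-0.7, 0.0, -0.8]
width: 0.0603
[ 0.52920532 -0.22197018  0.15045129] 0.060744800052782516 1.5
dpos [11.45 -0.17 -0.13] dr [ 0.001  0.    -0.   ] rows>= 3.0
jar 2774 0.07844491649840973 ((529.9850463867188, -224.8321075439453), 20.017850875854492)
lid ((555.5848999023438, -213.11978149414062), (207.8989715576172, 140.31187438964844), 14.797615051269531)
```

View pics/w1.png

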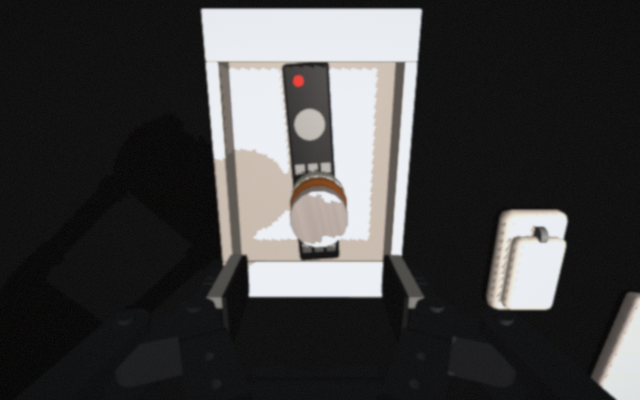

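The wrist view shows the jar cap at (319,212) with the remote under it. The remote's far end is at (306,68), close to the far lip, and the fingers straddle the jar. I'll descend and grip.

```bash
python3 -m creep '{"delta_pos":[[4,0,-0.1],[8,0.1,-0.1],[10,0.1,-0.1],[11.4,0.1,-0.1],[11.4,0.1,-0.1],[11.4,0.1,-0.1],[11.4,0.1,-0.1]],"dr":[[0,0,0],[0,0,0],[0,0,0],[0,0,0],[0,0,0],[0,0,0],[0,0,0]]}'
python3 -m creep '{"delta_pos":[[0,0,0],[0,0,0],[0,0,0],[0,0,0],[0,0,0],[0,0,0]],"dr":[[0,0,0],[0,0,0],[0,0,0],[0,0,0],[0,0,0],[0,0,0]]}' -1 30
```

```text
clock: 2.2
position: [0.5318, -0.2228, 0.0376]
ee_rot: [0.092, 0.702, 0.09, -0.701]
contact_force: [-0.5, 0.3, -0.6]
width: 0.0605
clock: 2.8
position: [0.5319, -0.2224, 0.0377]
ee_rot: [0.092, 0.702, 0.091, -0.701]
contact_force: [-0.4, -0.5, 6.4]
width: 0.0425
```

```bash
python3 -m creep '{"delta_pos":[[-2,0,0],[-4,0,0],[-7,0,0],[-10,0,0],[-13,0,0],[-13,0,0],[-13,0,0],[-13,0,0]],"dr":[[0,0,0],[0,0,0],[0,0,0],[0,0,0],[0,0,0],[0,0,0],[0,0,0],[0,0,0]]}'
python3 - <<'E'
from h import *
goal([.534,.1845,.14],-15); print(st()['qpos'].round(2))
c=cap('wrist'); import pickle; pickle.dump(c,open('w2.pkl','wb')); cv2.imwrite('pics/w2.png',c[0])
E
```

```text
clock: 3.6
position: [0.5301, -0.221, 0.1646]
ee_rot: [-0.091, -0.7, -0.092, 0.702]
contact_force: [0.1, 0.9, -1.3]
width: 0.0423
dpos [  2.53 -39.09 -10.77] dr [-1.05e+00  1.00e-03  3.00e-03] rows>= 9.0
[-0.52  0.32  1.61 -0.    1.21  0.8 ]
```

View pics/w2.png

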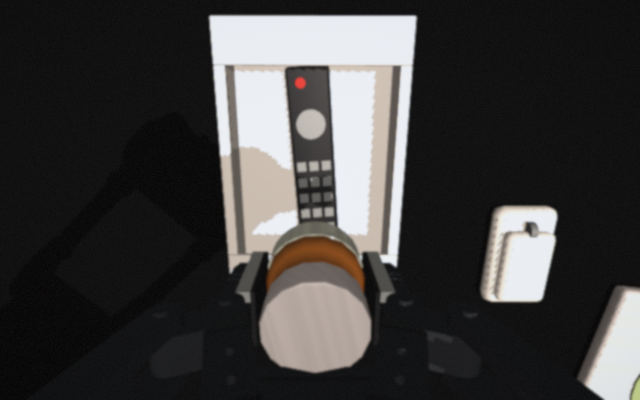

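The jar is lifted and hanging straight between the pads at (315,320), and the remote hasn't moved. Next, over to the tray.

```bash
python3 -m creep '{"delta_pos":[[0,-4,-1],[0.5,-8,-2],[1,-12,-3],[1,-16,-4.5],[1.5,-20,-5.5],[1.5,-24,-6.5],[2,-28,-7.5],[2,-32,-9],[2.5,-36,-10],[2.5,-39.1,-10.8]],"dr":[[-0.1,0,0],[-0.2,0,0],[-0.3,0,0],[-0.4,0,0],[-0.5,0,0],[-0.6,0,0],[-0.7,0,0],[-0.8,0,0],[-0.93,0,0],[-1.05,0,0]]}'
python3 -m creep '{"delta_pos":[[0,0,0],[0,0,0],[0,0,0],[0,0,0],[0,0,0],[0,0,0]],"dr":[[0,0,0],[0,0,0],[0,0,0],[0,0,0],[0,0,0],[0,0,0]]}'
python3 - <<'E'
from h import *
s=st(); print(s['position'],s['qpos'].round(2))
c=cap('wrist'); W=cloud(c); z=W[...,2]; cv2.imwrite('pics/w3.png',c[0]); hsv=cv2.cvtColor(c[0],cv2.COLOR_BGR2HSV)
t=(z>.02)&(z<.028)&(np.hypot(W[...,0]-.534,W[...,1]-.184)<.12); print('tray',t.sum(),cv2.minAreaRect(W[t][:,:2].astype(np.float32)*1000))
o=(z>.003)&(z<.009)&(hsv[...,1]>80)&(np.hypot(W[...,0]-.534,W[...,1]-.184)<.035); print('pad',o.sum(),cv2.minEnclosingCircle(W[o][:,:2].astype(np.float32)*1000) if o.sum() else '')
hi=((z>.036)&(z<.052)&(np.hypot(W[...,0]-.534,W[...,1]-.184)<.12)).astype(np.uint8); k,l,q,_=cv2.connectedComponentsWithStats(hi)
for i in range(1,k):
    if q[i,4]>100: print(q[i],cv2.minAreaRect(W[l==i][:,:2].astype(np.float32)*1000))
E
```

```text
clock: 4.65
position: [0.5339, 0.186, 0.139]
ee_rot: [-0.431, -0.558, -0.433, 0.561]
contact_force: [0.3, 0.1, -1.5]
width: 0.0421
clock: 5.25
position: [0.5357, 0.183, 0.1413]
ee_rot: [-0.43, -0.561, -0.43, 0.561]
contact_force: [0.2, -0.5, -0.8]
width: 0.0423
[0.53567597 0.18303473 0.14133317] [ 0.21  0.33  1.67 -0.    1.15  0.47]
tray 2038 ((540.1456298828125, 207.845703125), (128.81590270996094, 62.22658920288086), 74.99153900146484)
pad 1056 ((532.1629028320312, 179.742431640625), 20.464147567749023)
[ 275   88   63   64 3441] ((546.3632202148438, 243.91104125976562), (40.087581634521484, 40.11269760131836), 69.47239685058594)
```

View pics/w3.png

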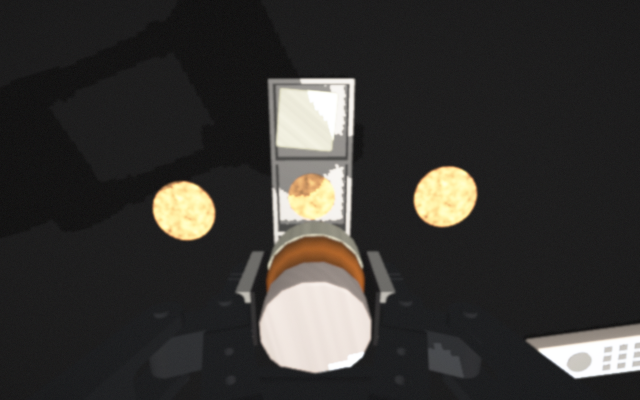

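The pad is at (312,196), in the bay between the note block and the tin; the jar hides the tin's bay. I'll check how the jar sits relative to the TCP.

```bash
python3 - <<'E'
from h import *
import pickle
c=pickle.load(open('w2.pkl','rb')); W=cloud(c); z=W[...,2]
t=(np.hypot(W[...,0]-.53,W[...,1]+.221)<.03)&(z>.15)&(c[0].min(2)>120); zt=np.median(z[t]); t&=abs(z-zt)<.003
print(zt,t.sum(),cv2.minEnclosingCircle(W[t][:,:2].astype(np.float32)*1000))
s=st(); print(s['position']); goal([.533,.182,.0255],-15)
E
```

```text
0.20533028062805145 7922 ((534.736572265625, -221.05384826660156), 25.311098098754883)
[0.53569218 0.18320911 0.14138212]
dpos [11.59 -0.23  0.19] dr [-0.001  0.    -0.   ] rows>= 3.0
```

```bash
python3 -m creep '{"delta_pos":[[3,-0.2,0.2],[6,-0.2,0.2],[8,-0.2,0.2],[9.5,-0.2,0.2],[10.5,-0.2,0.2],[11.2,-0.2,0.2],[11.5,-0.2,0.2],[11.5,-0.2,0.2],[11.5,-0.2,0.2]],"dr":[[0,0,0],[0,0,0],[0,0,0],[0,0,0],[0,0,0],[0,0,0],[0,0,0],[0,0,0],[0,0,0]]}'
python3 - <<'E'
from h import *
print(st()['contact_force'],st()['position'])
c=cap('side'); cv2.imwrite('pics/s2.png',cv2.resize(c[0][215:335,200:340],(700,600),interpolation=cv2.INTER_CUBIC))
E
```

```text
clock: 6.2
position: [0.5337, 0.1825, 0.0269]
ee_rot: [0.431, 0.561, 0.43, -0.561]
contact_force: [1.3, 1.0, -2.0]
width: 0.0423
[ 1.33143634  0.96303434 -1.97407017] [0.5336986  0.18252762 0.02691394]
```

View pics/s2.png

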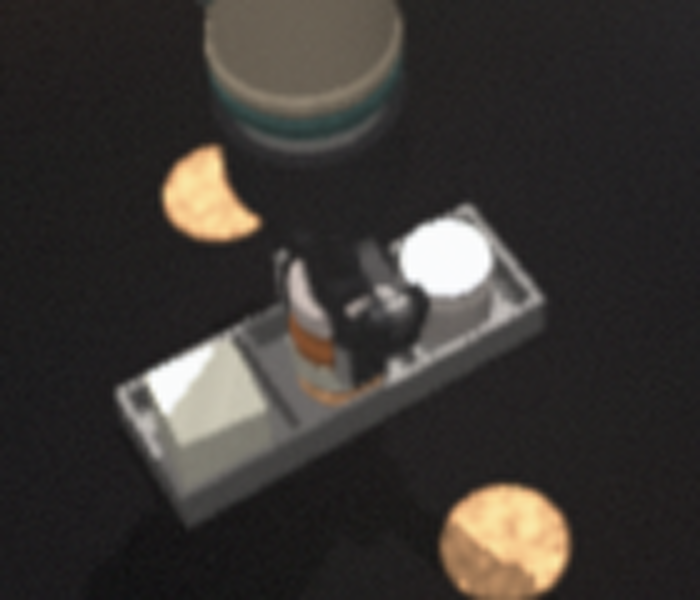

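The jar is in the middle bay just above the pad, with a cork rim visible at (330,398). I'll lower it until it touches.

```bash
python3 -m creep '{"delta_pos":[[0.1,0,0],[0.15,0,0],[0.2,0,0],[0.2,0,0]],"dr":[[0,0,0],[0,0,0],[0,0,0],[0,0,0]]}'
```

```text
clock: 6.65
position: [0.533, 0.1824, 0.0243]
ee_rot: [-0.43, -0.561, -0.43, 0.561]
contact_force: [0.9, -1.1, -0.6]
width: 0.0423
```

```bash
python3 -m creep '{"delta_pos":[[0.1,0,0],[0.1,0,0],[0.1,0,0]],"dr":[[0,0,0],[0,0,0],[0,0,0]]}'
```

```text
clock: 6.95
position: [0.5332, 0.1824, 0.0238]
ee_rot: [0.431, 0.561, 0.43, -0.561]
contact_force: [-1.6, -0.6, 3.8]
width: 0.0424
```

```bash
python3 -m creep '{"delta_pos":[[0,0,0],[0,0,0],[0,0,0],[0,0,0],[0,0,0]],"dr":[[0,0,0],[0,0,0],[0,0,0],[0,0,0],[0,0,0]]}' 0.35
python3 -m creep '{"delta_pos":[[-1,0,0],[-3,0,0],[-6,0,0],[-9,0,0],[-13,0,0],[-15,0,0],[-15,0,0],[-15,0,0]],"dr":[[0,0,0],[0,0,0],[0,0,0],[0,0,0],[0,0,0],[0,0,0],[0,0,0],[0,0,0]]}'
python3 - <<'E'
from h import *
import pickle
c=pickle.load(open('w2.pkl','rb')); W=cloud(c); z=W[...,2]
m=((c[0].max(2)<110)&(z>.012)&(z<.027)&(np.hypot(W[...,0]-.556,W[...,1]+.213)<.1)); m=cv2.morphologyEx(m.astype(np.uint8),cv2.MORPH_OPEN,np.ones((5,5)))>0
th=np.radians(14.8); B=(W[...,:2]-[.5556,-.2131])@np.array([[np.cos(th),-np.sin(th)],[np.sin(th),np.cos(th)]])*1000
m&=(abs(B[...,0])<72)&(abs(B[...,1])<55)
b=cv2.minAreaRect(B[m].astype(np.float32)); print('remote in box frame',m.sum(),b,cv2.boxPoints(b).round(1).tolist())
c=cap('side'); W=cloud(c); t=(np.hypot(W[...,0]-.533,W[...,1]-.182)<.045)&(W[...,2]>.055); print('jar',t.sum(),np.nanmedian(W[t],0),W[t][:,2].max())
cv2.imwrite('pics/s3.png',cv2.resize(c[0][215:335,200:340],(700,600),interpolation=cv2.INTER_CUBIC))
E
```

```text
clock: 7.45
position: [0.5331, 0.1824, 0.0232]
ee_rot: [-0.43, -0.561, -0.43, 0.561]
contact_force: [0.2, -0.4, 0.0]
width: 0.0576
clock: 8.25
position: [0.5329, 0.1824, 0.1737]
ee_rot: [0.431, 0.561, 0.43, -0.561]
contact_force: [-0.8, -0.2, -0.2]
width: 0.0577
remote in box frame 4419 ((8.100555419921875, 0.3816051483154297), (130.00772094726562, 34.654014587402344), 4.030239105224609) [[-58.0, 13.100000381469727], [-55.5, -21.5], [74.19999694824219, -12.300000190734863], [71.69999694824219, 22.200000762939453]]
jar 6787 [0.51098792 0.19567943 0.43448503] 0.58004031359709
```

View pics/s3.png

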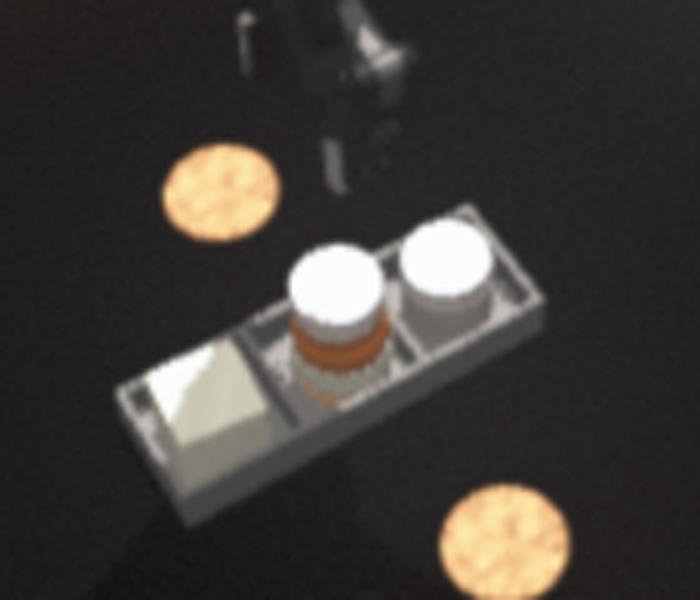

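The jar is upright and alone in the middle bay at (337,320), with the note block and tin undisturbed. Next I'll locate the remote's ends.

```bash
cat >> h.py <<'E'
th=np.radians(14.8); BO=np.array([.5556,-.2131]); BX=np.array([np.cos(th),np.sin(th)]); BY=np.array([-BX[1],BX[0]])
def tobox(W): d=W[...,:2]-BO; return np.stack([d@BX,d@BY],-1)*1000
def rem(c,x0,x1):
    W=cloud(c); z=W[...,2]; B=tobox(W)
    m=((c[0].max(2)<110)&(z>.010)&(z<.028)&(B[...,0]>x0)&(B[...,0]<x1)&(abs(B[...,1])<50)).astype(np.uint8)
    k,l,s,_=cv2.connectedComponentsWithStats(cv2.morphologyEx(m,cv2.MORPH_OPEN,np.ones((3,3)))); i=1+np.argmax(s[1:,4]); m=l==i
    b=cv2.minAreaRect(B[m].astype(np.float32)); return m.sum(),np.round(b[0],1),np.round(b[1],1),b[2],cv2.boxPoints(b).round(0).tolist(),np.median(z[m])
E
python3 - <<'E'
from h import *
import pickle
for n,c in(('w1',pickle.load(open('w1.pkl','rb'))),('w2',pickle.load(open('w2.pkl','rb'))),('side',cap('side')),('scene',cap('scene'))):
    print(n,(-c[3].T@c[4]).round(3)); print(rem(c,-100,110))
    if n=='side':cv2.imwrite('pics/s4.png',cv2.resize(c[0][140:225,310:425],(790,580),interpolation=cv2.INTER_CUBIC))
# hover pose for next
a=14.8; print(st()['position']); goal([.5556,-.2131,.17],104.8+4)
E
```

```text
w1 [ 0.601 -0.204  0.291]
(np.int64(3639), array([30.2,  1.8]), array([91.3, 34.8]), 3.9002044200897217, [[-17.0, 16.0], [-14.0, -19.0], [77.0, -12.0], [75.0, 22.0]], np.float64(0.01842962994221145))
w2 [ 0.602 -0.203  0.306]
(np.int64(4889), array([7.6, 0.3]), array([136.2,  34.7]), 4.030239105224609, [[-62.0, 13.0], [-59.0, -22.0], [77.0, -12.0], [74.0, 22.0]], np.float64(0.018505109445490595))
side [0.068 0.577 0.948]
(np.int64(196), array([37.9,  8. ]), array([74.4, 34.7]), 5.0056610107421875, [[-1.0, 22.0], [2.0, -13.0], [76.0, -6.0], [73.0, 29.0]], np.float64(0.017665189704249906))
scene [1.619 0.063 0.953]
(np.int64(67), array([9. , 1.4]), array([36.8, 27.4]), 79.5724868774414, [[-8.0, -14.0], [19.0, -19.0], [26.0, 17.0], [-1.0, 22.0]], np.float64(0.02015338787497842))
[0.53198867 0.18219719 0.17177075]
dpos [ 0.2  12.52 37.57] dr [0.981 0.003 0.002] rows>= 8.0
```

View pics/s4.png

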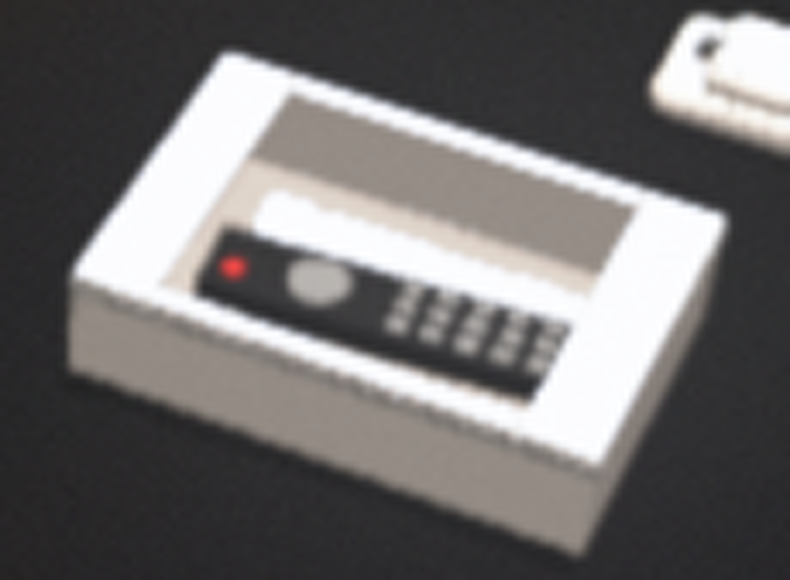

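The remote spans box x ≈ -88 to +76 mm. Its far (LED) end at (210,265) is just under the far lip, its yaw is 4° to the box, and its near end is under the near lip. The plan is to grip 15 mm beyond its middle, lift slightly, shift back 5 mm, tilt the far end up, then draw it out.

```bash
python3 - <<'E'
from h import *
goal([.5637,-.2106,.12],108.8)
E
```

```text
dpos [ 5.19 13.25 37.11] dr [0.981 0.003 0.002] rows>= 8.0
```

```bash
python3 -m creep '{"delta_pos":[[0,1.5,4],[0,3,8],[0,4.5,12],[0,6,16],[0,7.5,20],[1,9,24],[2,10.5,28],[3,12,32],[4,13,36],[5.2,13.2,37.1]],"dr":[[0.1,0,0],[0.2,0,0],[0.3,0,0],[0.4,0,0],[0.5,0,0],[0.6,0,0],[0.7,0,0],[0.8,0,0],[0.9,0,0],[0.98,0,0]]}' 0.35 60
python3 -m creep '{"delta_pos":[[0,0,0],[0,0,0],[0,0,0],[0,0,0],[0,0,0]],"dr":[[0,0,0],[0,0,0],[0,0,0],[0,0,0],[0,0,0]]}'
python3 - <<'E'
from h import *
print(st()['qpos'].round(2),st()['position'])
goal([.5637,-.2106,.004],108.8)
c=cap('wrist'); print(rem(c,-100,110)); W=cloud(c); z=W[...,2]
l=(z>.046)&(z<.057)&(c[0].min(2)>110)&(np.hypot(W[...,0]-.556,W[...,1]+.21)<.14); print('lid',cv2.minAreaRect(W[l][:,:2].astype(np.float32)*1000))
cv2.imwrite('pics/w5.png',c[0])
E
```

```text
clock: 9.4
position: [0.5642, -0.2145, 0.1194]
ee_rot: [-0.114, -0.697, -0.113, 0.698]
contact_force: [0.2, 0.8, -0.8]
width: 0.0575
clock: 9.9
position: [0.5649, -0.2092, 0.122]
ee_rot: [0.117, 0.698, 0.116, -0.697]
contact_force: [-0.3, -0.3, -0.3]
width: 0.0579
[-0.47  0.39  1.61  0.    1.14  0.77] [ 0.5648738  -0.20915905  0.12195445]
dpos [11.8   0.09  0.17] dr [ 0.003 -0.001 -0.001] rows>= 3.0
(np.int64(6377), array([-7.2, -0.9]), array([158.5,  35.1]), 4.056943416595459, [[-87.0, 11.0], [-85.0, -24.0], [73.0, -13.0], [71.0, 22.0]], np.float64(0.018498370391535682))
lid ((555.2012939453125, -213.0487518310547), (208.70953369140625, 140.44793701171875), 14.668435096740723)
```

```bash
python3 -m creep '{"delta_pos":[[3,0.1,0.2],[6,0.1,0.2],[8,0.1,0.2],[10,0.1,0.2],[11,0.1,0.2],[11.5,0.1,0.2],[11.8,0.1,0.2],[11.8,0.1,0.2],[11.8,0.1,0.2]],"dr":[[0,0,0],[0,0,0],[0,0,0],[0,0,0],[0,0,0],[0,0,0],[0,0,0],[0,0,0],[0,0,0]]}'
python3 -m creep '{"delta_pos":[[0,0,0],[0,0,0],[0,0,0],[0,0,0],[0,0,0],[0,0,0],[0,0,0]],"dr":[[0,0,0],[0,0,0],[0,0,0],[0,0,0],[0,0,0],[0,0,0],[0,0,0]]}' -1 60
```

```text
clock: 10.85
position: [0.5635, -0.212, 0.0041]
ee_rot: [0.116, 0.698, 0.115, -0.697]
contact_force: [0.2, -0.0, 0.3]
width: 0.0576
clock: 11.55
position: [0.5635, -0.212, 0.0043]
ee_rot: [0.116, 0.698, 0.115, -0.697]
contact_force: [0.3, -0.2, 6.6]
width: 0.0345
```

```bash
python3 -m creep '{"delta_pos":[[-0.2,0,0],[-0.4,0,0],[-0.4,0,0.2],[-0.4,0,0.4],[-0.4,0,0.4],[-0.4,0,0.4]],"dr":[[0,0,0],[0,0,0],[0.03,0,0],[0.07,0,0],[0.07,0,0],[0.07,0,0]]}'
python3 - <<'E'
from h import *
c=cap('wrist'); cv2.imwrite('pics/w6.png',c[0]); print(rem(c,-100,110))
# plan: box-plane coords (u along box x, w up), mm
s=st(); p=s['position']; g=np.array([((p[:2]-BO)@BX)*1000,p[2]*1000]); print('tcp box',g,((p[:2]-BO)@BY)*1000)
P=np.array([-11-82,8.]) # near bottom corner now
for deg,T in((4,(0,0)),(8,(0,0)),(12,(0,0)),(17,(1,1)),(22,(2,2)),(28,(3,4)),(30,(3,4))):
    t=np.radians(deg); Q=np.array([[np.cos(t),-np.sin(t)],[np.sin(t),np.cos(t)]]); n=P+Q@(g-P)+T; d=(n-g)/10
    f=lambda x,z:(P+Q@[x,z]+T).round(0)
    print(deg,'delta',[-d[1].round(2),0,-d[0].round(2)],'dr',round(t,3),'near top',f(0,16),'near bot',f(0,0),'far top',f(164,16),'far bot',f(164,0))
E
```

```text
clock: 12.15
position: [0.5589, -0.2129, 0.007]
ee_rot: [-0.091, -0.701, -0.091, 0.701]
contact_force: [0.9, -0.4, -1.2]
width: 0.0343
(np.int64(20264), array([15.1, -1.4]), array([ 61.5, 112. ]), 89.92682647705078, [[-41.0, -32.0], [71.0, -32.0], [71.0, 29.0], [-41.0, 29.0]], np.float64(0.021328955825770424))
tcp box [3.34984807 7.11924247] -0.7689892078672913
4 delta [np.float64(-0.67), 0, np.float64(0.02)] dr 0.07 near top [-94.  24.] near bot [-93.   8.] far top [69. 35.] far bot [71. 19.]
8 delta [np.float64(-1.34), 0, np.float64(0.08)] dr 0.14 near top [-95.  24.] near bot [-93.   8.] far top [67. 47.] far bot [69. 31.]
12 delta [np.float64(-2.01), 0, np.float64(0.19)] dr 0.209 near top [-96.  24.] near bot [-93.   8.] far top [64. 58.] far bot [67. 42.]
17 delta [np.float64(-2.92), 0, np.float64(0.3)] dr 0.297 near top [-97.  24.] near bot [-92.   9.] far top [60. 72.] far bot [65. 57.]
22 delta [np.float64(-3.82), 0, np.float64(0.47)] dr 0.384 near top [-97.  25.] near bot [-91.  10.] far top [55. 86.] far bot [61. 71.]
28 delta [np.float64(-4.93), 0, np.float64(0.79)] dr 0.489 near top [-98.  26.] near bot [-90.  12.] far top [ 47. 103.] far bot [55. 89.]
30 delta [np.float64(-5.23), 0, np.float64(0.95)] dr 0.524 near top [-98.  26.] near bot [-90.  12.] far top [ 44. 108.] far bot [52. 94.]
```

View pics/w6.png

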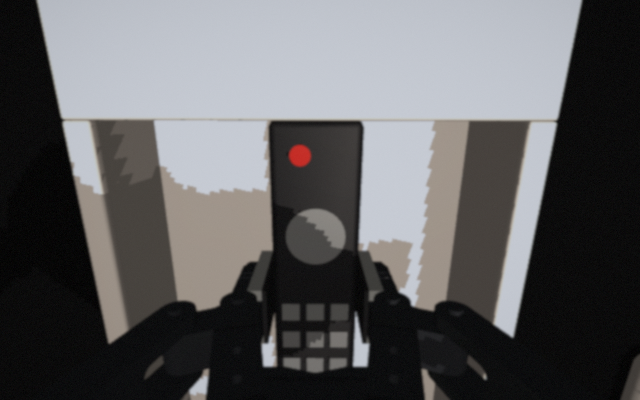

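The remote is held and in line with the box. Its far end at (316,122) is just inside the lip edge. Tilting now.

```bash
python3 -m creep '{"delta_pos":[[-0.35,0,0.1],[-0.7,0,0.12],[-1.35,0,0.2],[-2.0,0,0.27],[-2.9,0,0.32],[-3.8,0,0.45],[-4.95,0,0.75],[-4.95,0,0.75],[-4.95,0,0.75],[-4.95,0,0.75]],"dr":[[0,0.035,0],[0,0.07,0],[0,0.14,0],[0,0.21,0],[0,0.3,0],[0,0.385,0],[0,0.49,0],[0,0.49,0],[0,0.49,0],[0,0.49,0]]}'
python3 - <<'E'
from h import *
print(st()['contact_force'],st()['moment'],st()['qpos'].round(2))
c=cap('side'); cv2.imwrite('pics/s6.png',cv2.resize(c[0][110:230,300:440],(700,600),interpolation=cv2.INTER_CUBIC))
E
```

```text
clock: 13.2
position: [0.552, -0.2152, 0.0569]
ee_rot: [0.067, 0.85, 0.111, -0.51]
contact_force: [-0.2, -0.4, -0.1]
width: 0.0346
[-0.18842669 -0.39079868 -0.10275758] [-0.07318708  0.2340341  -0.05024993] [-0.74  0.35  2.04  0.76  0.61 -0.03]
```

View pics/s6.png

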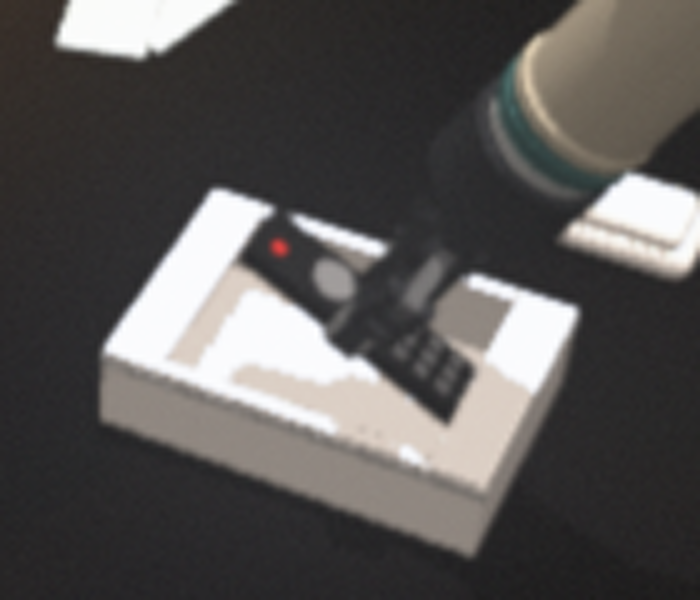

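The LED end at (265,240) is up through the opening, the near end is still under the near lip, and the force is about zero. I'll draw it out along its own axis, then lift.

```bash
python3 -m creep '{"delta_pos":[[0,0,-1],[0,0,-2.5],[0,0,-4],[0,0,-5.5],[0,0,-7],[0,0,-7.5],[0,0,-7.5],[0,0,-7.5]],"dr":[[0,0,0],[0,0,0],[0,0,0],[0,0,0],[0,0,0],[0,0,0],[0,0,0],[0,0,0]]}'
python3 -m creep '{"delta_pos":[[-1.5,0,-0.8],[-4,0,-2],[-7,0,-3.7],[-10,0,-5.3],[-13,0,-7],[-15,0,-8],[-16,0,-8.5],[-16,0,-8.5],[-16,0,-8.5],[-16,0,-8.5]],"dr":[[0,0,0],[0,0,0],[0,0,0],[0,0,0],[0,0,0],[0,0,0],[0,0,0],[0,0,0],[0,0,0],[0,0,0]]}'
python3 - <<'E'
from h import *
import pickle
cs=[cap('side'),cap('scene')]
for n,c in zip(('side','scene'),cs):
    W=cloud(c); B=tobox(W); z=W[...,2]; m=(z>.1)&(c[0].max(2)<90)&(abs(B[...,1])<30)&(B[...,0]>-80)&(B[...,0]<220)
    print(n,m.sum(),np.percentile(z[m],[1,50,99]))
a=cv2.resize(cs[0][0][40:240,260:460],(395,395)); b=cv2.resize(cs[1][0][80:260,180:360],(395,395)); cv2.imwrite('pics/f.png',np.hstack([a,b]))
s=st(); print(s['position'],s['qd'].round(3),s['contact_force'],s['width'],s['clock'])
E
```

```text
clock: 14.05
position: [0.6154, -0.1975, 0.0915]
ee_rot: [0.066, 0.85, 0.111, -0.511]
contact_force: [-0.0, 0.2, -2.0]
width: 0.0345
clock: 15.05
position: [0.6145, -0.1975, 0.2708]
ee_rot: [0.065, 0.849, 0.111, -0.512]
contact_force: [-0.3, 0.2, -1.4]
width: 0.0345
side 1542 [0.23434633 0.31148963 0.51906705]
scene 1770 [0.26655025 0.38218942 0.52620479]
[ 0.61491175 -0.197659    0.27131306] [-0.001 -0.002 -0.008  0.     0.001 -0.001] [-0.64662627 -0.2701968  -0.86532816] 0.034604028876822256 15.15
```

View pics/f.png

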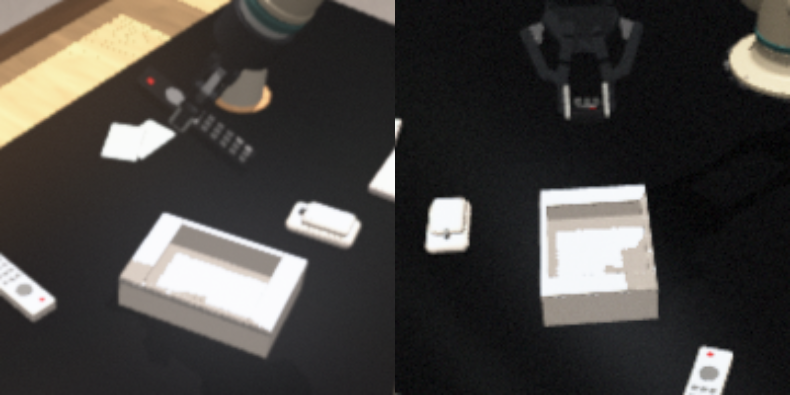

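The remote is out and held above the empty box, with its lowest point at about z = 0.22 m (lid + 17 cm). I'll let it settle briefly, then hand in.

```bash
python3 -m creep '{"delta_pos":[[0,0,0],[0,0,0],[0,0,0],[0,0,0],[0,0,0],[0,0,0],[0,0,0],[0,0,0]],"dr":[[0,0,0],[0,0,0],[0,0,0],[0,0,0],[0,0,0],[0,0,0],[0,0,0],[0,0,0]]}'
python3 - <<'E'
from h import *
c=cap('side'); W=cloud(c); z=W[...,2]; B=tobox(W); m=(z>.1)&(c[0].max(2)<90)&(abs(B[...,1])<30)&(B[...,0]>-80)&(B[...,0]<220); print('remote low',np.percentile(z[m],1))
t=(np.hypot(W[...,0]-.533,W[...,1]-.182)<.035)&(z>.055)&(z<.1); print('jar',t.sum(),cv2.minEnclosingCircle(W[t&(z>.06)][:,:2].astype(np.float32)*1000),np.percentile(z[t],95))
print(manip.sign_off())
E
```

```text
clock: 15.95
position: [0.6156, -0.198, 0.2733]
ee_rot: [0.066, 0.85, 0.111, -0.51]
contact_force: [0.6, -0.0, -1.6]
width: 0.0345
remote low 0.23733874552341458
jar 276 ((535.3150634765625, 180.67694091796875), 20.828710556030273) 0.06722356368298585
the job is handed in; nothing more can be done
None
```

The job is done and handed in after about 16 s of robot time; no verdict was reported.

- **Jar:** I took it off the remote first and stood it upright on the smallest cork pad, in the middle bay between the note block and the tin. The last check put its cap about 2–3 mm from the pad target, with its top at about 67 mm; 66 mm is right for a jar standing on the pad.
- **Remote:** I gripped it at 60 N just beyond its middle and tilted the LED end up through the opening to about 28°. I then drew it out along its own length and lifted it.
- **Final hold:** The remote is still in the gripper, with the opening steady at 34.5 mm. Its lowest point measured about 0.237 m by depth, and about 0.22 m by geometry. Both are more than 16 cm above the lid.
- **Other objects:** The note block and tin looked undisturbed after the jar was placed. I never went near the mouse or the white remote, and did not re-measure where they are.

The force readings stayed below 7 N whenever I read them, and none of these checks failed. The only disagreement was the pad position, which varied by 2–4 mm between views. I aimed between them, and the bay leaves about 6 mm of room on each side of the jar.

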